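# Find the bored end of a needle case by feel and hold it up

### The job

One end of the dark wooden needle-case block on the bead bench is bored out and the other is solid. Pick the block up and find the bored end by feel, sliding it about two centimetres onto the level peg of the steel stand; then draw it off, turn that end straight up ready for needles, and finish still holding it there, motionless, in the gripper, at least 15 cm above the bench and touching nothing else. Leave the dish, the spool and the jar where they stand.

Things in the scene. Friction and masses are not known exactly. Their poses are not given: they have to be found in the camera images.
- case: dark wooden needle-case block, 76 mm long, 36 x 36 mm square section, about 70 g, lying on a long side on the bench at any yaw. Origin at its centre (18 mm above the bench); its x axis runs along its length and points out of the bored end, z up at the start. A round blind hole 20 mm wide, 48 mm deep is centred in the +x end; the -x end is solid; the four long sides are plain and alike
- case_mouth (a point): centre of the hole's mouth, in the bored end face, 38 mm from the block's centre along the block's +x axis; axes as the block's
- stand: steel stand fixed to the bench: round dark steel foot 80 mm wide, 13 mm high; from its centre an 8 mm steel rod rises and is bent at 90 mm above the bench into a level peg 8 mm thick, 94 mm long. Origin on the bench under the upright; the peg points along its -y axis, z is up. Nothing on it is higher than 94 mm
- peg_tip (a point): free, rounded end of the level peg, on the peg's centre line, 90 mm above the bench, 94 mm from the upright; axes as the stand's (the peg points to -y)
- dish: bystander: white ceramic bowl, 84 mm wide, 30 mm high, loose; origin at the centre of its underside, z up
- spool: bystander: wooden cord spool standing on end, 44 mm wide, 44 mm high, loose; origin at the centre of its underside, z up
- jar: bystander: open glass jar, 68 mm wide, 70 mm high, loose; origin at the centre of its underside, z up
Not all that is in view belongs to the job. What is meant by the case is not turquoise, and is the larger of those in its own colour. What is shaped like the stand but yellow is not meant.

How it is judged:
On the way:
1. the held block's hole has been slid at least 14 mm over the peg (contact force between case and the fingers above 1 N and x of peg_tip in the frame of case_mouth between -0.06 and -0.014 m and y of peg_tip in the frame of case_mouth between -0.01 and 0.01 m and z of peg_tip in the frame of case_mouth between -0.01 and 0.01 m), for 0.1 s.
At the end, for the whole second after the job is handed in: The block is held still in the fingers (over 1 N), its bored end up within 15 degrees of vertical, its centre more than 150 mm above the bench, touching neither the stand nor a bystander; dish, spool and jar within 20 mm of where they began (contact force between case and the fingers above 1 N and angle between case's own x axis and vertical below 0.26 rad and height (world z) of case above 0.15 m and linear speed of case below 0.03 m/s and angular speed of case below 0.3 rad/s and contact force between case and stand below 0.1 N and contact force between case and dish below 0.1 N and contact force between case and spool below 0.1 N and contact force between case and jar below 0.1 N and distance of each of dish, spool, jar from where it was at the start of the episode below 0.02 m); the arm keeps its last pose, push and grip.
It fails at once if the dish is knocked or moved by more than 20 mm (distance of dish from where it was at the start of the episode above 0.02 m).
It fails at once if the spool is knocked or moved by more than 20 mm (distance of spool from where it was at the start of the episode above 0.02 m).
It fails at once if the jar is knocked or moved by more than 20 mm (distance of jar from where it was at the start of the episode above 0.02 m).
It also fails if it takes over 64 s, if anything falls off the work surface, if the arm or the gripper's body presses on something with over 40 N, if the wrist force passes 120 N, or if a joint passes its speed limit or range.

### The arm

A 6-joint arm with a two-finger parallel gripper is mounted at the origin on the work surface. World frame = base frame: x ahead of the robot, y to its left, z up, the work surface at z = 0. Lengths are in m, angles in rad, forces in N, time in s.
With the tool pointing down it reaches from about 0.3 to 0.775 m from the base axis. Payload 14.6 kg.
Tool frame: the origin (TCP) lies midway between the tips of the shut fingers; the grasp point (between the pads) lies 19 mm behind it (ctrl.hold_point_z is the distance from the TCP to the grasp point, in m); z points along the fingers, x is the direction in which the jaws open and shut, and the axes are right-handed (so a half turn about z gives the same grasp; the last joint's range is limited). The gripper opens to 94 mm and grips with 3 to 60 N. Pads are 16 mm wide; open, the fingers measure 119 mm over their backs; the gripper's body (75 mm by 177 mm) begins 78 mm behind the grasp point.
Start: joints at [1.165, 0.3, 1.521, -0, 1.321, -0.067], TCP at [0.183, 0.519, 0.205] pointing down, gripper open.
Joint ranges: [-3.03, 3.03], [-0.79, 2.21], [0.23, 2.52], [-1.04, 4.18], [0, 3.07], [-2.55, 2.55]. Speed limits (rad/s): [2.22, 2.22, 2.57, 3.14, 3.14, 3.14].

### API

Orientations are given as [roll, pitch, yaw] about the fixed x, y, z axes, in that order (R = Rz(yaw) Ry(pitch) Rx(roll)).
In Python, from station import ctrl, viewer, ticket, nets gives the robot as it stands.
- The arm moves only by the tool carry_out, never from a script. Its argument "commands" is one flat list of numbers, 7 for each row, row after row: the closure, from -1 (fully open) to 1 (shut), so that 0 is half open, then the shift along the world's x, y, z in cm, then the turn, a rotation vector about the world's x, y, z in rad. In form: [gripper, tx, ty, tz, ax, ay, az, gripper, tx, ty, tz, ax, ay, az, ...]. A call has 1 to 12 rows; each row is the pose to reach, as a shift and turn from the pose measured when the call began; what a row does not reach only later rows make up. A row lasts 1/12 s, in which the tool goes at most 41.7 mm and 7.16 degrees, less where a joint would pass 70% of its speed; a pose out of reach is approached as far as the arm can. A call with a gripper value outside its range is refused whole. The fingers move at their own pace and stop on an object; "force" is the grip in N (left out, the last holds). Time passes only in rows, so rows that repeat a pose let the fingers close. It gives the time, the measured TCP pose, the force and the opening at its end, in the units of the state.
- ctrl.get_obs(): the state, without advancing time (a new reading comes with each control period).
- viewer.camera(name): name is "scene" or "top" or "wrist"; returns (picture, depth): 480x640x3 uint8, blue, green, red; 480x640 float32, m along the optical axis (not along the pixel's ray), 0 where there is no reading.
- viewer.camera_info(name): a dict with "fx", "fy", "cx", "cy" (pixels), "R" (3x3) and "t" (3): a world point X has camera coordinates R X + t. Camera axes: x right, y down, z forward; pixel columns grow to the right and rows downward; lengths in m; the calibration is good to about 2 mm. A picture is of the moment at which its call begins: read the wrist's pose just before it. camera_info takes no time and is no camera call; for the wrist camera it gives the pose at the moment of the call.
- ticket.hand_in(): hands the job in, once; it reports no verdict.
Trained networks look in the newest picture that a camera, given by its name, has taken for a name from the list of things; names that differ only in an ending like _2 or _b are one class to them, and where a whole thing is asked for, a point or a joint stands for the part that bears it (a point fixed in the world has none). Each returns a list of dicts, best first, with "confidence" (0 to 1); they miss things now and then, are a little off and sometimes report something else, mostly with a low value. They report only what shows in the picture. A call takes as long as a camera call. They do not tell look-alikes from the thing itself.
- nets.silhouettes(camera, thing): "region" (480x640 bool, what is visible of it) and "extent" ([left, top, right, bottom] in pixels, round what is visible of it).
The state is a dict: "time_s": time; "qpos": joint angles; "joint_vel": joint speeds; "tau": joint torques, N m; "ee_pos": TCP position; "eef_rot": TCP orientation; "force": force on the tool from outside, world axes, zero at the start; "moment": the same for the moment, N m; "grip_width": finger opening in m.
Only numpy, scipy, OpenCV 4.12 (cv2) and the standard library are available. Lean on these libraries where they do the work, as an engineer would, in place of code of your own. Each camera call takes 0.05 s, during which the arm holds its last target. There are 200 camera calls.

## Working session

There is one attempt and no reset: what is moved stays moved. The work goes in short steps, Python scripts to look and compute and a tool call to move; the robot and the scene stay as the last step left them, time stands still between calls to the robot, and variables do not carry over. Pictures are saved under pics/ and viewed, about 8 in all and at most 12, crops included, and the job is handed in when it is done.

Besides the shell and the picture viewer there is one more tool, called after "Call:" by a JSON object that holds its "api" and its "payload". carry_out: Moves the arm, as the interface text tells. Its arguments: {"type":"object","properties":{"commands":{"type":"array","items":{"type":"number"}},"force":{"type":"number"}},"required":["commands"]}

```bash
mkdir -p pics; ls
python3 - <<'E'
from station import ctrl,viewer,nets
import cv2,numpy as np
a,d=viewer.camera("scene"); b,e=viewer.camera("top")
cv2.imwrite("pics/scene.png",a); cv2.imwrite("pics/top.png",b)
np.savez("top.npz",b=b,e=e)
for n in["scene","top"]:
    c=viewer.camera_info(n); print(n,c)
for th in["case","stand","dish","spool","jar"]:
    for r in nets.silhouettes("top",th): print(th,round(r["confidence"],2),r["extent"],r["region"].sum())
print(ctrl.get_obs())
E
```

```text
pics
scene {'fx': 615.1264238043448, 'fy': 615.1264238043448, 'cx': 319.0999722599221, 'cy': 240.57869032968054, 'R': array([[ 3.85939289e-01,  9.22524132e-01, -3.00593475e-04],
       [ 5.87815565e-01, -2.46164583e-01, -7.70633414e-01],
       [-7.11001917e-01,  2.97241018e-01, -6.37278629e-01]]), 't': array([-0.24529379, -0.25561657,  1.72752479])}
top {'fx': 507.8366586423464, 'fy': 507.8366586423464, 'cx': 318.4285857157446, 'cy': 245.45127202010164, 'R': array([[-0.00153953, -0.99999784, -0.00139321],
       [-0.98925367,  0.00172667, -0.14619919],
       [ 0.14620128,  0.00115316, -0.98925419]]), 't': array([0.02715851, 0.55908921, 1.34513032])}
case 0.96 [336.5, 244.2, 360.4, 275.1] 406
case 0.79 [318.6, 291.4, 334.1, 321.5] 376
case 0.49 [301.3, 235.3, 315.8, 253.0] 195
stand 0.85 [145.8, 241.3, 183.1, 264.6] 657
stand 0.69 [204.5, 262.9, 246.5, 287.4] 637
dish 0.82 [362.1, 180.3, 394.3, 203.3] 615
spool 0.58 [450.9, 256.6, 470.1, 275.9] 284
jar 0.84 [269.3, 174.5, 292.9, 206.4] 522
jar 0.57 [362.8, 181.8, 397.9, 204.3] 623
{'time_s': 0.35, 'qpos': array([ 1.16536527e+00,  3.00035368e-01,  1.52109178e+00,  4.66394694e-06,
        1.32068259e+00, -6.65973021e-02]), 'joint_vel': array([-0.00052188, -0.00165268,  0.0007971 , -0.00124099,  0.00012088,
        0.00043192]), 'tau': array([-1.34971746e-03, -5.31152987e+01, -3.52536786e+01,  7.07599008e-02,
        2.21284601e-02, -6.62421712e-05]), 'ee_pos': array([0.18279521, 0.51868646, 0.20533244]), 'eef_rot': array([-3.14157370e+00,  2.16307420e-04,  1.23196141e+00]), 'force': array([-0.31754304, -0.254774  , -0.53523574]), 'moment': array([0.07486576, 0.05684808, 0.06739789]), 'grip_width': 0.0938975487890264}
```

Run:
```python
import cv2
b=cv2.imread("pics/top.png")
c=b[160:340,130:490]
cv2.imwrite("pics/topc.png",cv2.resize(c,None,fx=2.2,fy=2.2,interpolation=cv2.INTER_CUBIC))
```

```text
(no output)
```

View pics/scene.png

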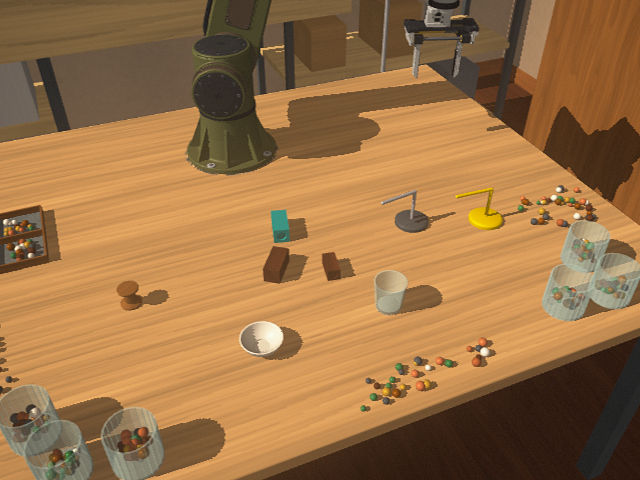

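View pics/topc.png

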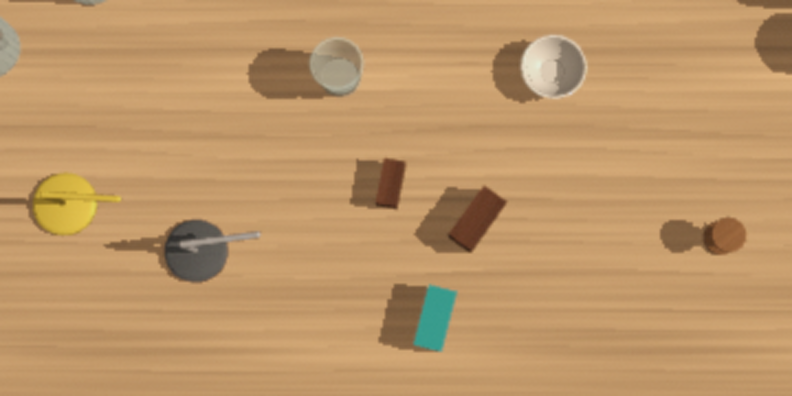

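The larger dark block, the case, is at scene (276,264), top image (346,260). The smaller dark block (331,266) and the turquoise one (280,226) are look-alikes. The dark steel stand is at scene (411,218), with its yellow decoy at (486,217). Dish (262,338), spool (129,295) and jar (390,292) are clear. Next I'll measure these and check an enlarged crop.

```bash
cat > h.py <<'E'
from station import ctrl,viewer,nets
import cv2,numpy as np
def cloud(name,d):
    c=viewer.camera_info(name); v,u=np.mgrid[:480,:640]
    P=np.stack([(u-c["cx"])/c["fx"]*d,(v-c["cy"])/c["fy"]*d,d],-1)
    return (P-c["t"])@c["R"]
E
python3 - <<'E'
from h import *
a=cv2.imread("pics/scene.png")
cv2.imwrite("pics/crop.png",cv2.resize(a[200:300,240:440],None,fx=4,fy=4,interpolation=cv2.INTER_CUBIC))
f=np.load("top.npz");P=cloud("top",f["e"])
def box(x0,y0,x1,y1,zlo,zhi):
    m=np.zeros((480,640),bool);m[y0:y1,x0:x1]=1
    m&=(P[...,2]>zlo)&(P[...,2]<zhi)&(f["e"]>0);return P[m]
for n,bx,zz in[("case",(328,240,366,280),(.028,.045)),("small",(298,228,320,260),(.015,.06)),("teal",(312,286,340,324),(.02,.06)),
 ("dish",(360,172,400,208),(.015,.05)),("spool",(446,250,474,280),(.03,.06)),("jar",(268,172,296,208),(.01,.09)),
 ("peg",(190,255,260,290),(.075,.11)),("foot",(190,255,260,292),(.006,.03)),("ypeg",(140,236,190,270),(.06,.12))]:
    p=box(*bx,*zz)
    if len(p)<3: print(n,len(p));continue
    r=cv2.minAreaRect(p[:,:2].astype(np.float32)*1000)
    q=p[:,:2]-p[:,:2].mean(0);w=np.linalg.svd(q,full_matrices=False)[2][0]
    print(n,len(p),p.mean(0).round(4),"z",p[:,2].max().round(3),"rect",np.round(r[0],1),np.round(r[1],1),round(r[2],1),"axis",np.degrees(np.arctan2(w[1],w[0])).round(1),"min",p.min(0).round(3),"max",p.max(0).round(3))
E
```

```text
case 365 [ 0.5231 -0.051   0.0362] z 0.044 rect [523.6 -51.4] [36.1 76.2] 54.0 axis 144.4 min [ 0.484 -0.085  0.028] max [ 0.564 -0.016  0.044]
small 220 [0.569  0.0573 0.0278] z 0.036 rect [569.5  57.4] [27.8 58.9] 79.6 axis 169.8 min [0.539 0.038 0.016] max [0.599 0.074 0.036]
teal 376 [0.4001 0.0021 0.0363] z 0.045 rect [400.4   2. ] [35.3 75.8] 75.7 axis 165.4 min [ 0.36  -0.024  0.029] max [0.441 0.028 0.045]
dish 362 [ 0.7219 -0.1518  0.0243] z 0.038 rect [ 717.9 -149.9] [81.2 81.6] 62.2 axis -110.1 min [ 0.676 -0.192  0.015] max [ 0.759 -0.109  0.038]
spool 203 [ 0.5009 -0.3589  0.0437] z 0.053 rect [ 500.8 -358.7] [41.6 42.8] 6.4 axis -82.1 min [ 0.48  -0.38   0.032] max [ 0.521 -0.337  0.053]
jar 357 [0.7176 0.1251 0.049 ] z 0.077 rect [711.1 123.6] [66.  63.1] 0.7 axis -168.0 min [0.678 0.092 0.01 ] max [0.744 0.155 0.077]
peg 114 [0.4911 0.2589 0.0933] z 0.103 rect [491.3 258.7] [ 8.  97.2] 6.9 axis -82.5 min [0.482 0.211 0.082] max [0.5   0.307 0.103]
foot 600 [0.4846 0.3009 0.0123] z 0.025 rect [488.9 287.6] [186.7  97.5] 89.9 axis 85.3 min [0.44  0.194 0.006] max [0.538 0.381 0.025]
ypeg 116 [0.5427 0.4281 0.0924] z 0.101 rect [542.8 425.9] [98.5  8. ] 86.3 axis -93.5 min [0.537 0.377 0.062] max [0.549 0.475 0.101]
```

View pics/crop.png

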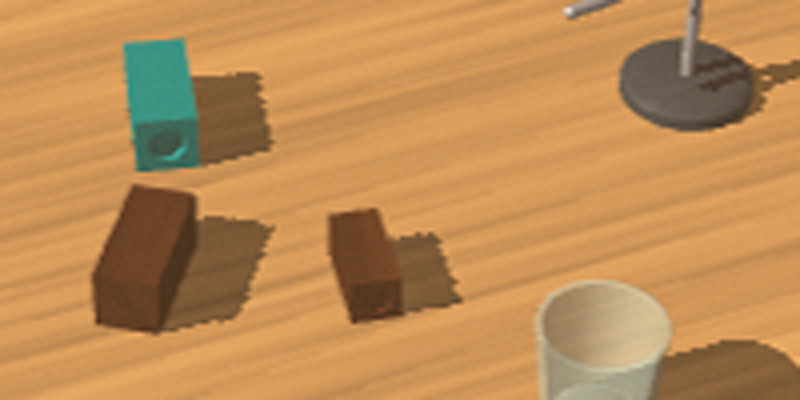

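Run:
```python
import cv2,numpy as np
a=cv2.imread("pics/scene.png")[240:285,255:350].astype(float)
a=np.clip((a-10)*2.6,0,255).astype(np.uint8)
cv2.imwrite("pics/crop2.png",cv2.resize(a,None,fx=8,fy=8,interpolation=cv2.INTER_CUBIC))
```

```text
(no output)
```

View pics/crop2.png

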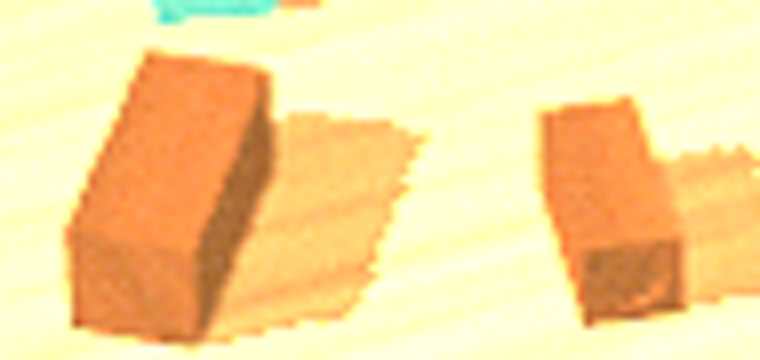

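Call:
{"api": "carry_out", "payload": {"commands": [-1,34,-57,0,0,0,-0.28,-1,34,-57,0,0,0,-0.28,-1,34,-57,0,0,0,-0.28,-1,34,-57,0,0,0,-0.28,-1,34,-57,0,0,0,-0.28,-1,34,-57,0,0,0,-0.28,-1,34,-57,0,0,0,-0.28,-1,34,-57,0,0,0,-0.28,-1,34,-57,0,0,0,-0.28,-1,34,-57,0,0,0,-0.28,-1,34,-57,0,0,0,-0.28,-1,34,-57,0,0,0,-0.28]}}

```text
time_s: 1.35
ee_pos: [0.4395, 0.0872, 0.2056]
eef_rot: [3.141, -0.0, 0.952]
force: [0.5, 1.3, 0.4]
grip_width: 0.0941
```

The face toward the scene camera (enlarged at about (135,285)) is plain, while the small block shows a hole. So the case's bored end should be the far one, at azimuth ~144°. The peg still has to prove that.

Call:
{"api": "carry_out", "payload": {"commands": [-1,8.4,-13.9,-4,0,0,0,-1,8.4,-13.9,-4,0,0,0,-1,8.4,-13.9,-4,0,0,0,-1,8.4,-13.9,-4,0,0,0,-1,8.4,-13.9,-4,0,0,0,-1,8.4,-13.9,-4,0,0,0,-1,8.4,-13.9,-4,0,0,0]}}

```text
time_s: 1.93
ee_pos: [0.5233, -0.0515, 0.1655]
eef_rot: [-3.142, -0.0, 0.951]
force: [-0.6, 0.8, -0.6]
grip_width: 0.0939
```

Run:
```python
from h import *
o=ctrl.get_obs();print(o["ee_pos"].round(4),o["eef_rot"].round(4),o["qpos"].round(3))
a,d=viewer.camera("wrist");P=cloud("wrist",d)
print("campos",-viewer.camera_info("wrist")["R"].T@viewer.camera_info("wrist")["t"])
hsv=cv2.cvtColor(a,cv2.COLOR_BGR2HSV)
m=(np.hypot(P[...,0]-.5236,P[...,1]+.0514)<.06)&(P[...,2]>.028)&(P[...,2]<.045)&(d>0)
p=P[m];print(len(p))
if len(p)>20:
    p=p[np.abs(p[:,2]-np.median(p[:,2]))<.004]
    r=cv2.minAreaRect(p[:,:2].astype(np.float32)*1000);print(p.mean(0),r)
cv2.imwrite("pics/w1.png",a)
```

```text
[ 0.5233 -0.0515  0.1655] [-3.1416e+00 -1.0000e-04  9.5150e-01] [-0.168  0.283  1.639  0.     1.22  -1.119]
campos [ 0.46088301 -0.00691426  0.34400174]
3452
[ 0.52302927 -0.05291942  0.03540178] ((524.2045288085938, -53.50665283203125), (35.80818557739258, 76.56600189208984), 53.66660690307617)
```

Call:
{"api": "carry_out", "payload": {"commands": [-1,0.1,-0.1,-4,0,0,0,-1,0.1,-0.1,-8,0,0,0,-1,0.1,-0.1,-12,0,0,0,-1,0.1,-0.1,-14,0,0,0,-1,0.1,-0.1,-15.5,0,0,0,-1,0.1,-0.1,-16,0,0,0,1,0.1,-0.1,-16,0,0,0,1,0.1,-0.1,-16,0,0,0,1,0.1,-0.1,-16,0,0,0,1,0.1,-0.1,-16,0,0,0,1,0.1,-0.1,-16,0,0,0,1,0.1,-0.1,-16,0,0,0], "force": 30}}

```text
time_s: 2.98
ee_pos: [0.5246, -0.052, 0.0065]
eef_rot: [3.14, -0.001, 0.952]
force: [0.8, -0.0, 0.9]
grip_width: 0.0577
```

Call:
{"api": "carry_out", "payload": {"commands": [1,0,0,0,0,0,0,1,0,0,0,0,0,0,1,0,0,0,0,0,0,1,0,0,0,0,0,0]}}

```text
time_s: 3.32
ee_pos: [0.5246, -0.0521, 0.0066]
eef_rot: [3.14, -0.001, 0.952]
force: [-0.6, -0.9, 2.2]
grip_width: 0.036
```

Call:
{"api": "carry_out", "payload": {"commands": [1,0,0,3,0,0,0,1,0,0,6,0,0,0,1,-0.3,3,9,0,0,-0.12,1,-0.6,6,12,0,0,-0.24,1,-0.9,9,14,0,0,-0.36,1,-1.2,12,14,0,0,-0.48,1,-1.5,15,14,0,0,-0.6,1,-1.8,17,14,0,0,-0.71,1,-1.9,18.7,14,0,0,-0.82,1,-1.9,18.7,14,0,0,-0.82,1,-1.9,18.7,14,0,0,-0.82,1,-1.9,18.7,14,0,0,-0.82]}}

```text
time_s: 4.32
ee_pos: [0.5055, 0.1343, 0.1464]
eef_rot: [3.14, -0.0, 0.135]
force: [1.4, -0.4, -1.0]
grip_width: 0.0364
```

Run:
```python
from h import *
o=ctrl.get_obs();print(o["ee_pos"].round(4),o["eef_rot"].round(4),o["qpos"].round(3),o["grip_width"])
a,d=viewer.camera("wrist");P=cloud("wrist",d)
cv2.imwrite("pics/w2.png",a);np.savez("w2.npz",d=d,P=P)
m=(np.abs(P[...,0]-.49)<.04)&(P[...,1]>.19)&(P[...,1]<.33)&(P[...,2]>.075)&(P[...,2]<.11)&(d>0)
p=P[m];print("peg",len(p),p.mean(0),p.min(0),p.max(0))
print(cv2.minAreaRect(p[:,:2].astype(np.float32)*1000))
t=o["ee_pos"]
m=(np.hypot(P[...,0]-t[0],P[...,1]-t[1])<.06)&(P[...,2]>t[2]-.012)&(P[...,2]<t[2]+.035)&(d>0)
p=P[m];print("held",len(p),p.min(0),p.max(0),np.percentile(p[:,2],[5,50,95]))
```

```text
[0.5055 0.1343 0.1464] [ 3.1399e+00 -5.0000e-04  1.3520e-01] [ 0.191  0.297  1.668 -0.002  1.176  0.056] 0.036369744381375246
peg 1928 [0.49272747 0.24946882 0.09205403] [0.48425256 0.20742919 0.08788236] [0.50129735 0.2876508  0.0950321 ]
((493.0469665527344, 247.5500946044922), (7.982255935668945, 80.5290298461914), 6.892573833465576)
held 13447 [0.47508845 0.1024508  0.13740503] [0.53486674 0.17451554 0.18141561] [0.15108011 0.1747255  0.17596847]
```

View pics/w2.png

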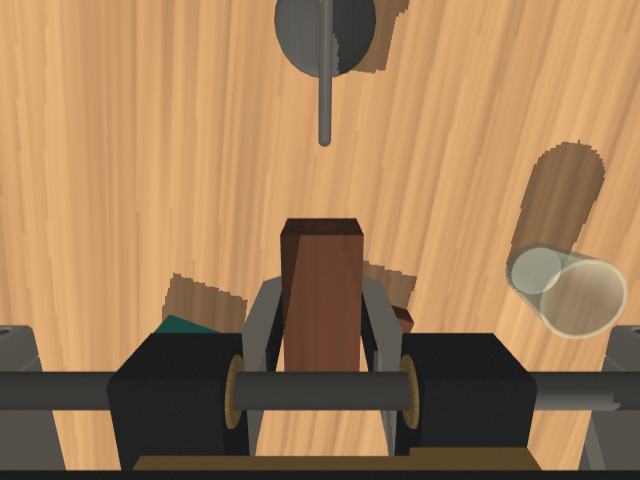

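The wrist view shows the held block with its front end at about (322,225) and the peg tip in line ahead of it at (324,145). I'll measure the block's axis and front face from the same depth picture.

Run:
```python
import numpy as np,cv2
P=np.load("w2.npz")["P"]
v,u=np.mgrid[:480,:640]
m=(P[...,2]>.171)&(P[...,2]<.18)&(u>275)&(u<370)&(v>215)&(v<365)
p=P[m];print(len(p),np.percentile(p[:,2],[5,50,95]))
w=np.array([-np.sin(.135),np.cos(.135)]);l=np.array([np.cos(.135),np.sin(.135)])
s=(p[:,:2]-[.5055,.1343])@w;t=(p[:,:2]-[.5055,.1343])@l
print("front",s.max(),"lat",t.min(),t.max())
for a in np.arange(-.02,.035,.01):
    k=(s>a)&(s<a+.01);print(round(a,3),k.sum(),t[k].min().round(4),t[k].max().round(4),p[k,2].mean().round(4))
q=(np.array([.4978,.2078])-[.5055,.1343]);print("tip",q@w,q@l)
```

```text
10666 [0.17381319 0.17483191 0.17587684]
front 0.03818822289507439 lat -0.02031659996911793 0.022136747514388468
-0.02 1451 -0.0176 0.0185 0.1749
-0.01 1561 -0.0175 0.0186 0.1749
0.0 1761 -0.0203 0.0221 0.175
0.01 1665 -0.0175 0.0186 0.1749
0.02 1774 -0.0174 0.0185 0.1748
0.03 1619 -0.0174 0.0186 0.1746
tip 0.07386759323829085 0.0022624476087651528
```

Call:
{"api": "carry_out", "payload": {"commands": [1,0.1,0,-2.5,0,0,-0.015,1,0.1,0,-5,0,0,-0.015,1,0.1,0,-6.2,0,0,-0.015,1,0.1,0,-6.6,0,0,-0.015,1,0,1,-6.6,0,0,-0.015,1,-0.2,2,-6.6,0,0,-0.015,1,-0.3,2.8,-6.6,0,0,-0.015,1,-0.3,2.8,-6.6,0,0,-0.015,1,-0.3,2.8,-6.6,0,0,-0.015]}}

```text
time_s: 5.12
ee_pos: [0.5028, 0.1629, 0.0812]
eef_rot: [3.14, -0.002, 0.121]
force: [0.3, 0.5, -1.0]
grip_width: 0.0358
```

Run:
```python
from h import *
o=ctrl.get_obs();print(o["ee_pos"].round(4),o["eef_rot"].round(4),o["force"].round(2))
a,d=viewer.camera("wrist");P=cloud("wrist",d);e=o["ee_pos"];y=o["eef_rot"][2]
w=np.array([-np.sin(y),np.cos(y)]);l=np.array([np.cos(y),np.sin(y)])
s=(P[...,:2]-e[:2])@w;t=(P[...,:2]-e[:2])@l;z=P[...,2]-e[2]
k=(abs(t)<.012)&(s>.0)&(s<.05)&(z>.024)&(z<.034);print("block front",s[k].max(),"top dz",np.median(z[k]))
k=(abs(t)<.025)&(s>.0)&(s<.034)&(z>.024)&(z<.034);
for a0 in(.016,.025):
    j=k&(s>a0)&(s<a0+.008);print("lat",t[j].min(),t[j].max())
k=(abs(t)<.015)&(s>.041)&(s<.13)&(z>.002)&(z<.022)
print("peg s",s[k].min(),s[k].max(),"ztop",np.percentile(z[k],[90,98]))
for a0 in(.045,.06,.08,.1):
    j=k&(s>a0)&(s<a0+.01)
    if j.any():print("peg lat",a0,t[j].min(),t[j].max(),z[j].max())
```

```text
[0.5028 0.1629 0.0812] [ 3.1401e+00 -1.7000e-03  1.2070e-01] [ 0.34  0.49 -1.  ]
block front 0.03798206193460667 top dz 0.02818613826017667
lat -0.01770403778812148 0.0183786149609999
lat -0.017652098570854154 0.018512957524769356
peg s 0.04479196450051198 0.12999463545872333 ztop [0.01202296 0.01263779]
peg lat 0.045 -0.0035381229214853506 0.00404519494022524 0.012761501373123887
peg lat 0.06 -0.0034416151345015686 0.00400517015350697 0.01332876362458274
peg lat 0.08 -0.003773681697999856 0.003928018610755162 0.013310504744412838
peg lat 0.1 -0.0035448160849168996 0.0038354568157192128 0.013122884751113367
```

Call:
{"api": "carry_out", "payload": {"commands": [1,0,0.2,-0.2,0,0,0,1,-0.05,0.4,-0.2,0,0,0,1,-0.07,0.6,-0.2,0,0,0,1,-0.1,0.8,-0.2,0,0,0,1,-0.12,1,-0.2,0,0,0,1,-0.14,1.2,-0.2,0,0,0,1,-0.14,1.2,-0.2,0,0,0]}}

```text
time_s: 5.75
ee_pos: [0.5013, 0.1748, 0.079]
eef_rot: [3.14, -0.001, 0.12]
force: [-0.3, -0.5, -0.9]
grip_width: 0.0358
```

Call:
{"api": "carry_out", "payload": {"commands": [1,-0.03,0.3,0.05,0,0,0,1,-0.07,0.6,0.05,0,0,0,1,-0.11,0.9,0.05,0,0,0,1,-0.15,1.2,0.05,0,0,0,1,-0.19,1.6,0.05,0,0,0,1,-0.19,1.6,0.05,0,0,0,1,-0.19,1.6,0.05,0,0,0,1,-0.19,1.6,0.05,0,0,0]}}

```text
time_s: 6.42
ee_pos: [0.4994, 0.1908, 0.0795]
eef_rot: [3.14, -0.001, 0.121]
force: [-0.5, -0.3, -0.8]
grip_width: 0.0358
```

Run:
```python
from h import *
o=ctrl.get_obs();print(o["ee_pos"].round(4),o["eef_rot"].round(4),o["force"].round(2))
a,d=viewer.camera("wrist");P=cloud("wrist",d);e=o["ee_pos"];y=o["eef_rot"][2]
cv2.imwrite("pics/w3.png",a)
w=np.array([-np.sin(y),np.cos(y)]);l=np.array([np.cos(y),np.sin(y)])
s=(P[...,:2]-e[:2])@w;t=(P[...,:2]-e[:2])@l;z=P[...,2]-e[2]
k=(abs(t)<.012)&(s>.0)&(s<.05)&(z>.024)&(z<.034);print("block front",s[k].max(),"top dz",np.median(z[k]))
k=(abs(t)<.015)&(s>.041)&(s<.13)&(z>.002)&(z<.022)
print("peg s",s[k].min(),s[k].max(),"ztop",np.percentile(z[k],98),t[k].min(),t[k].max())
```

```text
[0.4994 0.1908 0.0795] [ 3.140e+00 -1.300e-03  1.205e-01] [-0.46 -0.28 -0.76]
block front 0.0382528817948987 top dz 0.028356220445572622
peg s 0.041007837084972354 0.11437844195032747 ztop 0.014445356328178519 -0.003979253709033548 0.004107756768753754
```

View pics/w3.png

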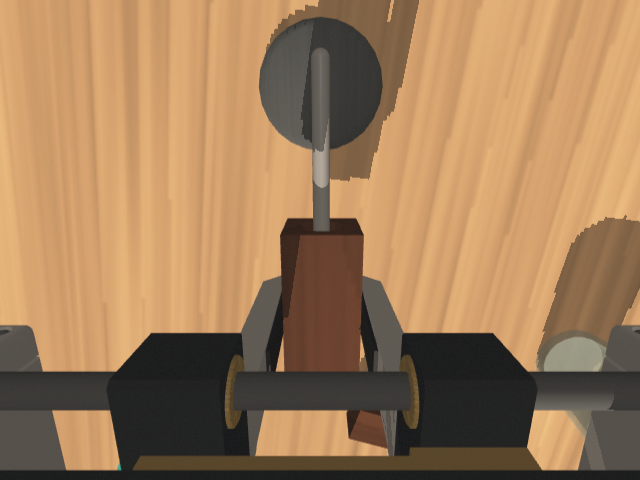

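The peg enters the bored end at (321,230). The block is ~21 mm on, with no axial force and no slip, so this is the bored end. Next I draw it off and lift.

Call:
{"api": "carry_out", "payload": {"commands": [1,0.05,-0.4,0,0,0,0,1,0.12,-1,0,0,0,0,1,0.24,-2,0,0,0,0,1,0.36,-3,0,0,0,0,1,0.54,-4.5,0,0,0,0,1,0.72,-6,1,0,0,0,1,0.8,-7.5,4,0,0,0,1,0.9,-9,7,0,0,0,1,1,-10.5,10,0,0,0,1,1,-12,13,0,0,0,1,1,-12,16,0,0,0,1,1,-12,16,0,0,0]}}

```text
time_s: 7.47
ee_pos: [0.5111, 0.0692, 0.2454]
eef_rot: [3.139, -0.01, 0.118]
force: [0.7, 0.2, 0.2]
grip_width: 0.0355
```

```bash
python3 -c "
from h import *
o=ctrl.get_obs();print(o['ee_pos'].round(5).tolist(),o['eef_rot'].round(4),o['qpos'].round(5).tolist(),o['grip_width'])"
```

```text
[0.51109, 0.06917, 0.24538] [ 3.1395 -0.01    0.1184] [0.06432, 0.18788, 1.56656, -0.00159, 1.37703, -0.05379] 0.03554131958552879
```

Call:
{"api": "carry_out", "payload": {"commands": [1,0,0,3,0,0,-0.1,1,0,0,6,0,0,-0.2,1,0,-1,9,0,0,-0.3,1,0,-2,12,0,0,-0.4,1,0,-3,15,0,0,-0.5,1,0,-4,18,0,0,-0.6,1,0,-5,20,0,0,-0.7,1,0,-6,20,0,0,-0.8,1,0,-6,20,0,0,-0.9,1,0,-6,20,0,0,-1,1,0,-6,20,0,0,-1,1,0,-6,20,0,0,-1]}}

```text
time_s: 8.47
ee_pos: [0.5111, 0.0087, 0.4449]
eef_rot: [3.139, -0.01, -0.879]
force: [0.2, 0.6, -1.1]
grip_width: 0.0357
```

```bash
python3 -c "
from h import *
o=ctrl.get_obs();print(o['ee_pos'].round(5).tolist(),o['eef_rot'].round(4),o['qpos'].round(5).tolist(),o['grip_width'])"
```

```text
[0.51108, 0.0087, 0.44488] [ 3.139  -0.0096 -0.8789] [-0.04998, 0.15562, 1.15583, -0.00908, 1.82556, 0.82663] 0.035735339853091026
```

Call:
{"api": "carry_out", "payload": {"commands": [1,0,0,0,0,0,-0.12,1,0,0,0,0,0,-0.24,1,0,0,0,0,0,-0.36,1,0,0,0,0,0,-0.48,1,0,0,0,0,0,-0.6,1,0,0,0,0,0,-0.69,1,0,0,0,0,0,-0.69,1,0,0,0,0,0,-0.69]}}

```text
time_s: 9.13
ee_pos: [0.5111, 0.0086, 0.4447]
eef_rot: [3.139, -0.01, -1.564]
force: [0.6, 0.4, -0.8]
grip_width: 0.0357
```

Call:
{"api": "carry_out", "payload": {"commands": [1,2,0,0,0,-0.1,0,1,4,0,0.5,0,-0.2,0,1,6,0,1,0,-0.3,0,1,8,0,1.6,0,-0.4,0,1,9.6,0,2.5,0,-0.5,0,1,11.3,0,3.5,0,-0.6,0,1,13,0,4.7,0,-0.7,0,1,14.3,0,6,0,-0.8,0,1,15.6,0,7.5,0,-0.9,0,1,15.6,0,7.5,0,-0.9,0]}}

```text
time_s: 9.97
ee_pos: [0.6673, 0.0086, 0.5203]
eef_rot: [-2.24, -0.015, -1.571]
force: [-0.5, -0.0, -1.0]
grip_width: 0.0356
```

```bash
python3 -c "
from h import *
o=ctrl.get_obs();print(o['ee_pos'].round(5).tolist(),o['eef_rot'].round(4),o['qpos'].round(5).tolist(),o['grip_width'])"
```

```text
[0.66732, 0.00856, 0.52028] [-2.2398 -0.0153 -1.571 ] [-0.05595, 0.01497, 1.3694, 0.04532, 0.85628, 1.49445] 0.035649331175985496
```

Call:
{"api": "carry_out", "payload": {"commands": [1,1.2,0,2.5,0,-0.1,0,1,2.2,0,5,0,-0.2,0,1,3.1,0,7.5,0,-0.3,0,1,4,0,10,0,-0.4,0,1,4.5,0,12.5,0,-0.5,0,1,5,0,15,0,-0.6,0,1,5,0,16.5,0,-0.67,0,1,5,0,16.5,0,-0.67,0,1,5,0,16.5,0,-0.67,0]}}

```text
time_s: 10.72
ee_pos: [0.7175, 0.0088, 0.6839]
eef_rot: [-1.575, -0.014, -1.58]
force: [-0.1, -0.3, -1.8]
grip_width: 0.0359
```

Run:
```python
from h import *
from scipy.spatial.transform import Rotation as Ro
o=ctrl.get_obs();print(o['ee_pos'].round(4),o['eef_rot'].round(4),o['qpos'].round(3),o['grip_width'],abs(o['joint_vel']).max())
print("tool -y (bored dir)",(-Ro.from_euler('xyz',o['eef_rot']).as_matrix()[:,1]).round(3))
a,d=viewer.camera("wrist");b,_=viewer.camera("scene");t,e=viewer.camera("top");P=cloud("top",e)
for n,bx,zz in[("dish",(360,172,400,208),(.015,.05)),("spool",(446,250,474,280),(.03,.06)),("jar",(268,172,296,208),(.01,.09))]:
    Q=P[bx[1]:bx[3],bx[0]:bx[2]];p=Q[(Q[...,2]>zz[0])&(Q[...,2]<zz[1])]
    if len(p)>3:print(n,len(p),np.round(cv2.minAreaRect(p[:,:2].astype(np.float32)*1000)[0],1))
cv2.imwrite("pics/fin.png",np.hstack([cv2.resize(a,(400,300)),cv2.resize(b,(400,300))]))
```

```text
[0.7175 0.0088 0.6839] [-1.5749 -0.0143 -1.5795] [-0.057 -0.005  1.396  0.259  0.19   1.302] 0.0358935620087803 0.03125632015830763
tool -y (bored dir) [0.004 0.014 1.   ]
dish 350 [ 718.1 -149.8]
spool 203 [ 501.5 -359.2]
jar 355 [711.9 123.7]
```

View pics/fin.png

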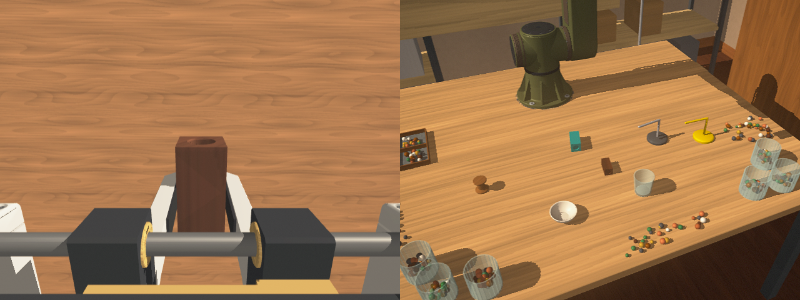

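The wrist half shows the held block with its hole at about (202,140), on the upper end. In the scene half the bystanders are unmoved and the peg is clear. I'll let it settle, then hand in.

Call:
{"api": "carry_out", "payload": {"commands": [1,0,0,0,0,0,0,1,0,0,0,0,0,0,1,0,0,0,0,0,0,1,0,0,0,0,0,0,1,0,0,0,0,0,0,1,0,0,0,0,0,0]}}

```text
time_s: 11.37
ee_pos: [0.7174, 0.0087, 0.6845]
eef_rot: [-1.573, -0.013, -1.58]
force: [0.3, -0.1, -0.7]
grip_width: 0.036
```

```bash
python3 -c "
from station import ctrl,ticket
o=ctrl.get_obs();print(o['ee_pos'].round(4),o['eef_rot'].round(3),o['grip_width'],abs(o['joint_vel']).max())
print(ticket.hand_in())"
```

```text
[0.7174 0.0087 0.6845] [-1.573 -0.013 -1.58 ] 0.035985410749619945 0.0023535713408400034
the job is handed in; nothing more can be done
None
```

I picked up the larger dark block and slid its bored end about 21 mm onto the steel peg. I then drew it off, turned that end straight up and handed in after about 11.4 s of the 64 s allowed.

- **Bored end:** the scene image already suggested which end was bored. On the peg there was no push-back and the block did not slip in the fingers, so I never tried the other end.
- **Final hold:** the bored end was within about 1° of vertical, at roughly 0.68 m height. The finger opening was 36 mm, matching the block's width, with a 30 N grip set and the arm at rest.
- **Bystanders:** the dish, spool and jar were each within 1 mm of where they started.

No check failed or disagreed. The hand-in gave no verdict.

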